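Hold the tea strainer ready over the mug

ROBOT

A 6-joint arm with a two-finger parallel gripper is mounted at the origin on a cart in front of the work surface, level with it; the furniture and walls round the work are solid. World frame = base frame: x ahead of the robot, y to its left, z up, the work surface at z = 0. Lengths are in m, angles in rad, forces in N, time in s.
With the tool pointing down it reaches from about 0.375 to 0.9 m from the base axis. Payload 3.1 kg.
Tool frame: the origin (TCP) lies at the centre of the arm's flange, where the gripper is bolted on; the fingertips stand 173 mm ahead of it and the grasp point (between the pads) lies 155 mm ahead of it (tip_extent is the distance from the TCP to the fingertips, in m); z points along the fingers, y is the direction in which the jaws open and shut (so a half turn about z gives the same grasp; the last joint's range is limited). The gripper opens to 85 mm and grips with 20 to 120 N. Pads are 22 mm wide; open, the fingers measure 114 mm over their backs; the gripper's body (76 mm by 85 mm) begins 54 mm behind the grasp point. The pads swing forward as they close: fully open they stand 13 mm farther back than shut.
Start: joints at [1.034, 0.527, 1.433, -0, 1.181, -0.178], TCP at [0.219, 0.585, 0.405] pointing down, gripper open.
Joint ranges: [-3.08, 3.08], [-0.75, 2.2], [0.22, 2.44], [-1.43, 4.57], [0, 2.65], [-2.85, 2.85]. Speed limits (rad/s): [2.79, 2.79, 3.14, 3.14, 3.14, 3.14].

INTERFACE

Orientations are given as a unit quaternion [x, y, z, w].
In Python, from station import sense, snapshot, sign_off, tip_extent gives the robot as it stands. The module is installed in compiled form; this text tells all that it offers.
- The arm moves only by the tool servo_tool, never from a script. Its argument "rows" is a list of rows, each a list of 3 entries, a list of its own where there are three numbers: the shift along the tool's x, y, z in mm, then the turn about the tool's z in degrees, then the opening, from -1 (shut) to 1 (fully open), so that 0 is half open. A call has 1 to 8 rows; each row is the pose to reach, as a shift and turn from the pose measured when the call began, along the tool's axes at that moment; what a row does not reach only later rows make up. A row lasts 1/10 s, in which the tool goes at most 50 mm and 8.59 degrees, less where a joint would pass 70% of its speed; a pose out of reach is approached as far as the arm can. A call with a gripper value outside its range is refused whole. The fingers move at their own pace and stop on an object; "force" is the grip in N (left out, the last holds). Time passes only in rows, so rows that repeat a pose let the fingers close. It gives the time, the measured TCP pose, the force and the opening at its end, in the units of the state.
- sense(): the state, without advancing time (a new reading comes with each control period).
- snapshot(name): name is "side" or "top" or "wrist"; returns a dict with "image" (480x640x3 uint8, blue, green, red), "z_map" (480x640 float32, m along the optical axis (not along the pixel's ray), 0 where there is no reading), "vertical_fov" (degrees; the focal length in pixels is half the picture's height over the tangent of half this angle, whatever the lens; pixels are square), "cx", "cy" (the principal point, pixels), "cam_to_world" (4x4, takes a point from camera to world coordinates). Camera axes: x right, y down, z forward; pixel columns grow to the right and rows downward; lengths in m; the calibration is good to about 2 mm. A picture is of the moment at which its call begins.
- sign_off(): hands the job in, once; it reports no verdict.
The state is a dict: "t": time; "q": joint angles; "qd": joint speeds; "tau": joint torques, N m; "tcp_pos": TCP position; "tool_rot": TCP orientation; "force": force on the tool from outside, world axes, zero at the start; "ft_torque": the same for the moment, N m; "finger_gap": opening from 0.0 (shut) to 1.0 (fully open).
Only numpy, scipy, OpenCV 4.12 (cv2) and the standard library are available. Lean on these libraries where they do the work, as an engineer would, in place of code of your own. Each camera call takes 0.05 s, during which the arm holds its last target. There are 200 camera calls.

TASK

I am about to top up the tea in the mug that stands beside the glass tumbler: take the tea strainer out of its drip cup by its wooden handle, carry it over the pepper mill and the mortar, above their tops, and hold it level and centred over that mug, its underside hovering about 15 mm above the rim, with the strainer's handle pointing the same way as the mug's handle. The strainer must not touch the mug, and the mug, tumbler, mill and mortar stay where they stand. Finish while still holding the strainer there, in the air and at rest; do not put it down or let go.

Things in the scene. Friction and masses are not known exactly. Their poses are not given: they have to be found in the camera images.
- strainer: Tea strainer, about 90 g: a round steel basket, 59 mm wide at its top and 36 mm at its flat floor, with a flange 82 mm across whose underside is 28 mm above the basket's underside, and a level handle. Origin: on the basket's axis, at its underside. z points up, the handle points along -x: first a thin steel neck, then a straight wooden grip. It starts level with the basket hanging in the drip cup and the flange on the cup's rim; its underside is then 12 mm above the worktop.
- strainer_basket (a point): Middle of the underside of the strainer's basket, the strainer's lowest point (same place and axes as the strainer's origin).
- strainer_grip (a point): Centre of the strainer's wooden grip: a bar 74 mm long (along the strainer's x), 14 mm wide and 14 mm high. It lies 98 mm from the basket's axis and 34 mm above the basket's underside, so 46 mm above the worktop at the start; nothing stands beneath or beside it. Same axes as the strainer.
- drip_cup: White ceramic drip cup in which the strainer starts: loose, 300 g, round, 75 mm across, 40 mm high, 67 mm wide inside. The strainer lifts straight up out of it. Origin: centre of its underside.
- mug_rim (a point): Centre of the mouth of the mug, level with its rim, 92 mm above the worktop. Loose two-tone ceramic mug at the front of the worktop beside the glass tumbler (not the dotted mug far back on the right, which is room decoration): 78 mm across, handle reaching 72 mm from the mug's axis. z points up, the mug's handle points along -y.
- tumbler_centre (a point): Centre (half-way up) of a plain clear glass tumbler, 81 mm across and 91 mm high, beside the mug (either side of it). Leave alone.
- mill_centre (a point): Centre (half-way up) of a wooden pepper mill, 58 mm across and 170 mm high, upright between the strainer and the mug. Leave alone.
- mortar_centre (a point): Centre (half-way up) of a stone mortar with a pestle fixed in it, within 75 mm of this axis and 165 mm high in all, between the strainer and the mug. Leave alone.
- mug: The mug itself; its origin is on its underside, 16 mm from the mug's axis towards the handle (use the mouth's centre, listed as mug_rim, to aim). Same axes.
Mind the look-alikes: they are no part of the job. There is more than one size of the strainer; the job needs the larger.

How it is judged:
By the outcome, as a careful person would: the job done as asked, in the order asked, and still so for the second after the job is handed in, while the arm keeps its last pose, push and grip.
It also fails if it takes over 51 s, if anything falls off the work surface, if the arm or the gripper's body presses on something with over 40 N, if the wrist force passes 120 N, or if a joint passes its speed limit or range.

## Working session

There is one attempt and no reset: what is moved stays moved. The work goes in short steps, Python scripts to look and compute and a tool call to move; the robot and the scene stay as the last step left them, time stands still between calls to the robot, and variables do not carry over. Pictures are saved under pics/ and viewed, about 8 in all and at most 12, crops included, and the job is handed in when it is done.

Besides the shell and the picture viewer there is one more tool, called in YAML: its name, and indented under it one key for each argument. servo_tool: Moves the arm, as the interface text tells. Its arguments: {"type":"object","properties":{"rows":{"type":"array"},"force":{"type":"number"}},"required":["rows"]}

```bash
mkdir -p pics
cat > h.py <<'E'
import numpy as np, cv2
from station import sense, snapshot, sign_off, tip_extent
def shot(n,f):
    s=snapshot(n); cv2.imwrite(f'pics/{f}.png',s['image'])
    np.savez(f'{f}.npz',**{k:s[k] for k in s}); return s
def load(f): return dict(np.load(f'{f}.npz'))
def K(s):
    h=s['image'].shape[0]; return h/2/np.tan(np.radians(float(s['vertical_fov']))/2)
def cloud(s):
    f=K(s); v,u=np.mgrid[:480,:640]; z=s['z_map']
    p=np.stack([(u-s['cx'])*z/f,(v-s['cy'])*z/f,z],-1)
    T=s['cam_to_world']; return p@T[:3,:3].T+T[:3,3]
def px_at_z(s,u,v,z):
    f=K(s);T=s['cam_to_world'];d=T[:3,:3]@np.array([(u-s['cx'])/f,(v-s['cy'])/f,1]);o=T[:3,3]
    return o+d*(z-o[2])/d[2]
E
python3 - <<'E'
from h import *
for n in ('top','side'):
    s=shot(n,n+'0'); print(n,s['cam_to_world'].round(3).tolist(),s['vertical_fov'],s['cx'],s['cy'])
print(sense(),tip_extent)
E
```

```text
top [[0.002, -0.998, 0.068, 0.451], [-1.0, -0.002, -0.004, -0.028], [0.004, -0.068, -0.998, 1.273], [0.0, 0.0, 0.0, 1.0]] 50.48631115883558 310.3420252868354 234.74280779777484
side [[0.893, -0.269, 0.362, 0.118], [-0.451, -0.543, 0.708, -0.875], [0.006, -0.795, -0.606, 0.82], [0.0, 0.0, 0.0, 1.0]] 43.57407678605908 314.7272199546533 229.06345546042863
{'t': 0.1, 'q': array([ 1.03349041e+00,  5.28375305e-01,  1.43381333e+00,  9.59221480e-06,
        1.18143455e+00, -1.78507004e-01]), 'qd': array([ 8.07444378e-05, -5.88699626e-04, -1.22781991e-03, -6.91217076e-04,
       -8.08281239e-04,  3.47925995e-04]), 'tau': array([ 5.11620347e-04, -4.43306029e+01, -1.78586018e+01, -2.22160679e-04,
        3.84473620e-03,  6.30802461e-06]), 'tcp_pos': array([0.2192739 , 0.58492297, 0.40381739]), 'tool_rot': array([ 1.78440406e-01,  9.83950197e-01, -9.49373120e-04, -3.59814734e-04]), 'force': array([-0.17835742, -0.03915056, -0.57925881]), 'ft_torque': array([-0.06864784, -0.02813984, -0.01634225]), 'finger_gap': 1.0031745219151103} 0.1734
```

View pics/top0.png

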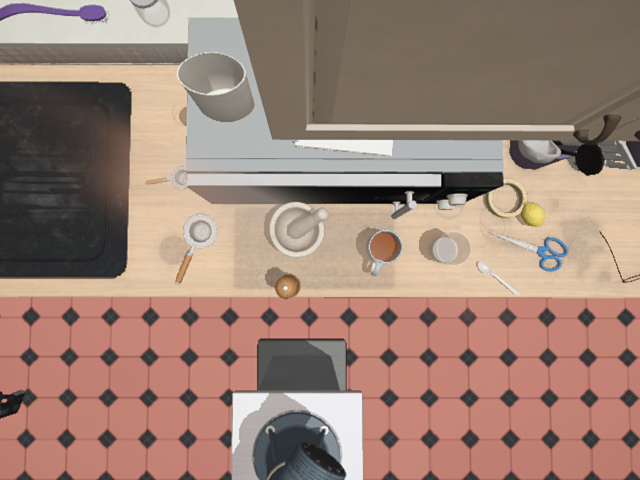

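View pics/side0.png

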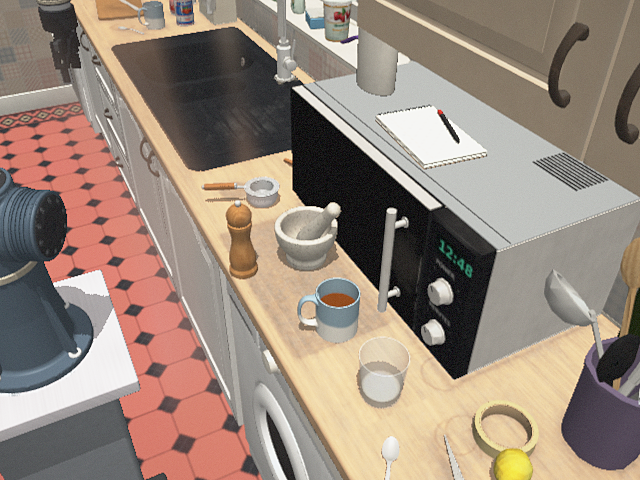

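The top view shows the larger strainer at (200,232) with its handle toward (180,280). The smaller look-alike is at (180,178). The mug is at (384,246), handle toward (376,272), with the tumbler at (447,248), mill at (288,286) and mortar at (297,229). The side view agrees, and the microwave stands behind them.

Run:
```python
from h import *
s=load('top0'); P=cloud(s)
im=s['image']
a=cv2.resize(im[205:295,155:245],None,fx=6,fy=6,interpolation=cv2.INTER_CUBIC)[:,:400]
b=cv2.resize(im[220:290,350:415],None,fx=6,fy=6,interpolation=cv2.INTER_CUBIC)
c=np.zeros((540,800,3),np.uint8); c[:540,:400]=a; c[:420,400:790]=b
cv2.imwrite('pics/crop1.png',c)
for nm,(u,v) in dict(worktop=(220,270),strfl=(200,216),grip=(184,270),gripend=(181,280),mugrim=(384,231),mughandle=(376,272),mill=(288,286),mortar=(297,206),pestle=(322,215),microw=(300,150),microfront=(300,180),mhandle=(408,200),cab=(400,100),tumb=(447,234)).items():
    print(nm,P[v,u].round(3))
# mask-based centroids by height
X,Y,Z=P[...,0],P[...,1],P[...,2]
def reg(u0,u1,v0,v1,z0,z1):
    m=np.zeros(Z.shape,bool); m[v0:v1,u0:u1]=True
    return P[m&(Z>z0)&(Z<z1)&(s['z_map']>0)]
def circ(p):
    q=p[:,:2].astype(np.float32); c,r=cv2.minEnclosingCircle(q*1000); return np.array(c).round(1),round(r,1),len(q)
print('flange+grip z', np.percentile(reg(170,225,205,290,.03,.1)[:,2],[5,50,95]))
print('mug',circ(reg(362,404,225,262,.085,.1)))
print('tumb',circ(reg(425,475,228,270,.08,.1)))
print('mill',circ(reg(270,305,268,302,.10,.2)),reg(270,305,268,302,.10,.2)[:,2].max())
print('mort',circ(reg(265,332,200,260,.05,.2)),reg(265,332,200,260,.05,.2)[:,2].max())
```

```text
worktop [ 0.449  0.193 -0.001]
strfl [0.58  0.235 0.044]
grip [0.449 0.27  0.053]
gripend [0.425 0.276 0.052]
mugrim [ 0.542 -0.206  0.076]
mughandle [ 0.445 -0.186  0.078]
mill [0.415 0.017 0.157]
mortar [ 0.599 -0.001  0.086]
pestle [ 0.57  -0.057  0.165]
microw [ 0.686 -0.011  0.284]
microfront [ 0.626 -0.011  0.282]
mhandle [ 0.594 -0.232  0.233]
cab [ 0.661 -0.141  0.656]
tumb [ 0.537 -0.362  0.049]
flange+grip z [0.03504251 0.04265684 0.05377467]
mug (array([ 504.8, -206.2]), 40.0, 132)
tumb (array([ 502.8, -366. ]), 41.2, 170)
mill (array([412.2,  22.7]), 24.6, 392) 0.17261932832855398
mort (array([570.6,  -2.2]), 89.7, 2017) 0.16778599644440373
```

View pics/crop1.png

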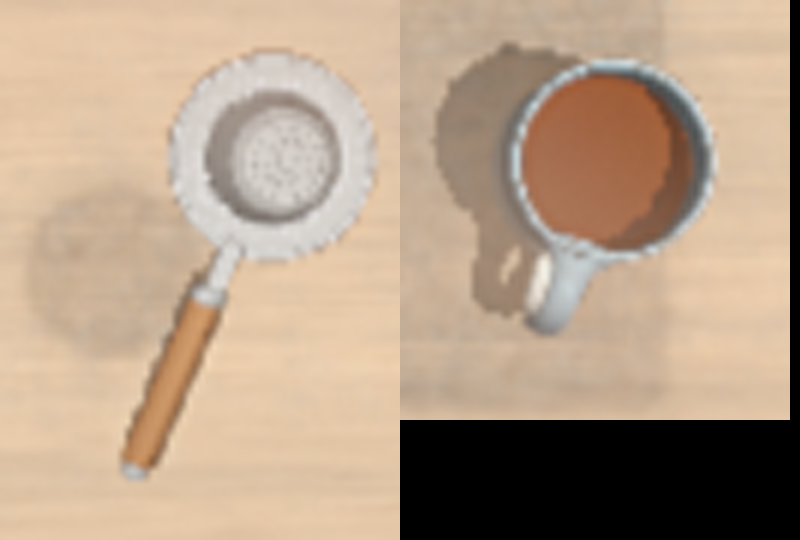

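The enlarged crop gives the flange centre at about (200.2,230.6) and the grip from (189.8,254.8) to (177,283.5). The mug mouth is centred at about (385,246.3), handle tip at about (374,274.5).

Run:
```python
from h import *
s=load('top0'); P=cloud(s); Z=P[...,2]
fl=px_at_z(s,200.2,230.6,.042); g1=px_at_z(s,189.8,254.8,.046); g2=px_at_z(s,177,283.5,.046)
print('flange',fl.round(4),'g',g1.round(4),g2.round(4),'dist',np.linalg.norm((g1+g2)/2-fl)*1e3, 'mid',((g1+g2)/2).round(4))
d=g2-fl; print('angle handle',np.degrees(np.arctan2(d[1],d[0])), np.degrees(np.arctan2(*(g2-g1)[1::-1])))
m=px_at_z(s,385,246.3,.092); print('mug',m.round(4))
v,u=np.mgrid[262:280,366:392]; p=P[262:280,366:392].reshape(-1,3)
k=(p[:,2]>.03)&(np.hypot(*(p[:,:2]-m[:2]).T)>.044); q=p[k]
r=q[:,:2]-m[:2]; print(len(q), 'r max',np.hypot(*r.T).max(), 'z',q[:,2].min(),q[:,2].max())
dd=r/np.hypot(*r.T)[:,None]
w=np.hypot(*r.T)>.05
print('mug handle angle',np.degrees(np.arctan2(r[w,1].mean(),r[w,0].mean())))
# small strainer & side check
s2=load('side0');P2=cloud(s2)
for (uu,vv) in [(262,190),(225,187),(338,291),(338,285),(307,312)]: print(uu,vv,P2[vv,uu].round(3))
rim=P2[270:345,295:365].reshape(-1,3); k=(rim[:,2]>.088)&(rim[:,2]<.1); print(rim[k].mean(0),cv2.minEnclosingCircle((rim[k][:,:2]*1000).astype(np.float32)))
h=P2[270:345,290:365].reshape(-1,3); rr=h[:,:2]-m[:2]; R=np.hypot(*rr.T); k=(h[:,2]>.02)&(R>.05)&(R<.08);print(k.sum(),h[k][:,2].min(),h[k][:,2].max(),'ang side',np.degrees(np.arctan2(rr[k,1].mean(),rr[k,0].mean())),R[k].max())
```

```text
flange [0.5443 0.2349 0.042 ] g [0.4856 0.2581 0.046 ] [0.4167 0.2875 0.046 ] dist 100.71891669817438 mid [0.4511 0.2728 0.046 ]
angle handle 157.5884090248635 156.8521069833576
mug [ 0.5049 -0.2054  0.092 ]
81 r max 0.18575992052827875 z 0.030672252435663294 1.2731602290222495
mug handle angle 153.47727161863472
262 190 [0.554 0.258 0.017]
225 187 [0.464 0.261 0.05 ]
338 291 [ 0.525 -0.175  0.061]
338 285 [ 0.524 -0.176  0.077]
307 312 [ 0.476 -0.145  0.001]
[ 0.50341278 -0.20809887  0.09081677] ((501.1492919921875, -248.78610229492188), 82.72614288330078)
173 0.022549641124049002 0.0886664562398477 ang side 163.32637598689092 0.07116985995741472
```

servo_tool:
  rows:
    - [[-80,-50,0],0.5,1]
    - [[-125,-80,0],1,1]
    - [[-165,-106,0],1.5,1]
    - [[-205,-132,0],2.3,1]
    - [[-245,-158,0],2.3,1]
    - [[-285,-184,0],2.3,1]
    - [[-315,-203,0],2.3,1]
    - [[-327,-211,0],2.3,1]
  force: 60

```text
t: 0.9
tcp_pos: [0.4526, 0.2702, 0.4039]
tool_rot: [0.199, 0.98, -0.001, -0.0]
force: [-0.4, 0.6, -0.3]
finger_gap: 1.0
```

```bash
cat >> h.py <<'E'
from scipy.spatial.transform import Rotation as Ro
def plan(p,yaw=None):
    """tool shift (mm) and turn (deg) to bring TCP to p with tool x at yaw (deg, world)"""
    s=sense(); R=Ro.from_quat(s['tool_rot']).as_matrix(); d=R.T@(np.array(p)-s['tcp_pos'])*1e3
    y=np.degrees(np.arctan2(R[1,0],R[0,0])); 
    print('t',round(s['t'],2),'tcp',s['tcp_pos'].round(4),'yaw',y.round(2),'tilt',np.degrees(np.arccos(-R[2,2])).round(2),'gap',round(s['finger_gap'],3),'F',s['force'].round(1))
    print('shift',d.round(1),'turn',None if yaw is None else round((y-yaw+180)%360-180,2))
E
python3 - <<'E'
from h import *
s=shot('wrist','w1'); print(s['cam_to_world'].round(3).tolist())
plan([.451,.273,.404],157.2)
E
```

```text
[[0.39, 0.875, 0.286, 0.378], [0.921, -0.37, -0.123, 0.301], [-0.002, 0.312, -0.95, 0.372], [0.0, 0.0, 0.0, 1.0]]
t 0.95 tcp [0.456 0.267 0.404] yaw 156.9 tilt 0.34 gap 0.997 F [ 1.9 -1.7  0.4]
shift [ 7.   3.5 -0. ] turn -0.3
```

View pics/w1.png

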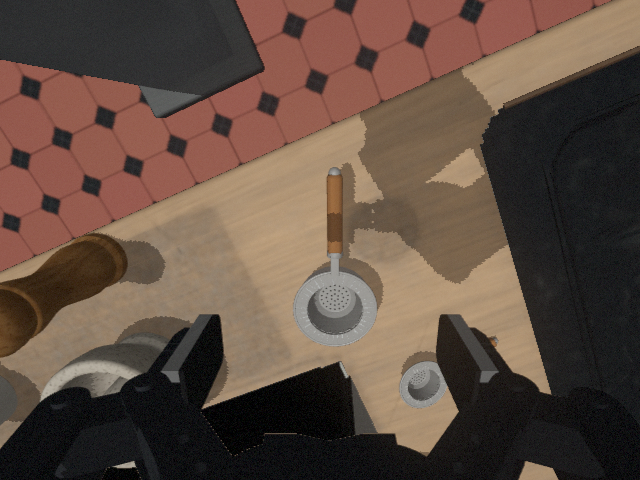

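The wrist view has the strainer flange centre at about (335,308), with the grip running straight up from (335,254) to (334.5,172). The small strainer is at (424,384).

Run:
```python
from h import *
def meas(s):
    fl=px_at_z(s,335.2,307.5,.042); g1=px_at_z(s,335,254.5,.048); g2=px_at_z(s,334.5,175,.048)
    d=g2-fl
    print(fl.round(4),((g1+g2)/2).round(4),'len',np.linalg.norm(g1-g2).round(4),'mid-fl',np.linalg.norm((g1+g2)/2-fl).round(4),np.degrees(np.arctan2(d[1],d[0])).round(2), np.degrees(np.arctan2(*(g2-g1)[1::-1])).round(2))
meas(load('w1'))
s=shot('wrist','w2'); 
print('imgdiff',cv2.absdiff(s['image'],load('w1')['image']).mean())
# detect wood grip & flange in w2
hsv=cv2.cvtColor(s['image'],cv2.COLOR_BGR2HSV)
P=cloud(s);ok=(s['z_map']>0)&(P[...,2]>.036)&(P[...,2]<.065)
k=np.zeros_like(ok);k[160:350,290:380]=True; m=ok&k
n,l,st,ce=cv2.connectedComponentsWithStats(m.astype(np.uint8)); i=1+st[1:,4].argmax(); m=l==i;print(st[i])
q=P[m]; 
ax0=np.array([np.cos(np.radians(157.2)),np.sin(np.radians(157.2))])
pr=q[:,:2]@ax0; pr-=pr.min()
gr=q[pr>.090]; c=gr.mean(0); _,_,vt=np.linalg.svd(gr[:,:2]-c[:2]); print('grip cloud',c.round(4),np.degrees(np.arctan2(vt[0,1],vt[0,0])).round(2),'z',np.percentile(gr[:,2],[10,50,90]).round(4),'total len',pr.max())
f=q[(pr<.082)]; cc,r=cv2.minEnclosingCircle((f[:,:2]*1000).astype(np.float32)); print('flange cloud',cc,r)
plan([.451,.273,.404],157.2)
```

```text
[0.5413 0.2382 0.042 ] [0.4542 0.274  0.048 ] len 0.0729 mid-fl 0.0944 157.66 157.69
imgdiff 7.8173600260416665
[ 295  160   85  181 4608]
grip cloud [0.4532 0.274  0.0509] -22.27 z [0.0487 0.0514 0.0527] total len 0.18142294580935264
flange cloud (543.6648559570312, 236.7877655029297) 41.94190979003906
t 1.0 tcp [0.4543 0.2691 0.4039] yaw 156.79 tilt 0.16 gap 1.004 F [-1.1 -0.2 -0.5]
shift [ 4.6  2.3 -0.1] turn -0.41
```

servo_tool:
  rows:
    - [[-16,-47,0],0,1]
    - [[-31,-94,0],0,1]
    - [[-47,-141,0],0,1]
    - [[-62,-188,0],0,1]
    - [[-78,-235,0],0,1]
    - [[-94,-282,0],0,1]
    - [[-110,-330,0],0,1]
    - [[-126,-375,0],0,1]

```text
t: 1.8
tcp_pos: [0.4217, -0.1262, 0.405]
tool_rot: [0.201, 0.98, -0.001, 0.0]
force: [1.5, -0.5, 0.3]
finger_gap: 1.0
```

servo_tool:
  rows:
    - [[0,-15,0],0,1]
    - [[0,-15,0],0,1]
    - [[0,-15,0],0,1]

```text
t: 2.1
tcp_pos: [0.4155, -0.1394, 0.4047]
tool_rot: [0.201, 0.98, -0.0, -0.0]
force: [-0.1, -0.5, 0.8]
finger_gap: 1.0
```

Run:
```python
from h import *
s=shot('wrist','w3'); P=cloud(s); Z=P[...,2]; ok=(s['z_map']>0)&(Z>.015)&(Z<.2)
c0=np.array([.505,-.206]); R=np.hypot(P[...,0]-c0[0],P[...,1]-c0[1])
rim=P[ok&(R<.05)&(Z>.088)&(Z<.1)]; print('rim',cv2.minEnclosingCircle((rim[:,:2]*1000).astype(np.float32)),len(rim),np.percentile(rim[:,2],[5,50,95]))
def fit(q):
    A=np.c_[2*q[:,:2],np.ones(len(q))]; x=np.linalg.lstsq(A,(q[:,:2]**2).sum(1),rcond=None)[0]; return x[:2],np.sqrt(x[2]+x[0]**2+x[1]**2)
print('fit',fit(rim))
c=fit(rim)[0]
r=P[...,:2]-c; R=np.hypot(r[...,0],r[...,1])
h=ok&(R>.046)&(R<.075)&(Z<.1)
a=np.degrees(np.arctan2(r[...,1],r[...,0]))[h]; 
for lo in (.046,.055,.062): 
    hh=h&(R>lo); print(lo,hh.sum(),'ang',np.degrees(np.arctan2(r[hh][:,1].mean(),r[hh][:,0].mean())),'R',R[hh].max(),'z',Z[hh].min(),Z[hh].max(), np.percentile(np.degrees(np.arctan2(r[hh][:,1],r[hh][:,0]))%360,[5,50,95]))
x=P[h]; 
plan([.42,-.17,.404])
```

```text
rim ((504.54595947265625, -205.41140747070312), 39.92677307128906) 851 [0.08826983 0.08960837 0.09097884]
fit (array([ 0.50445262, -0.20507759]), np.float64(0.03769825266722486))
0.046 964 ang 159.69176623715285 R 0.07499603655315093 z 0.019623825120770433 0.09993232852193495 [154.09207604 161.25543132 340.42115723]
0.055 769 ang 160.18828886785545 R 0.07499603655315093 z 0.023816821905024377 0.09993232852193495 [154.75766927 162.09693888 340.64291593]
0.062 614 ang 161.36995674294258 R 0.07499603655315093 z 0.03047288584525637 0.09993232852193495 [155.15054471 163.04363511 340.91590806]
t 2.15 tcp [ 0.4157 -0.1389  0.4048] yaw 156.86 tilt 0.05 gap 1.005 F [-0.7 -0.   0. ]
shift [-16.2 -26.9   0.8] turn None
```

View pics/w3.png

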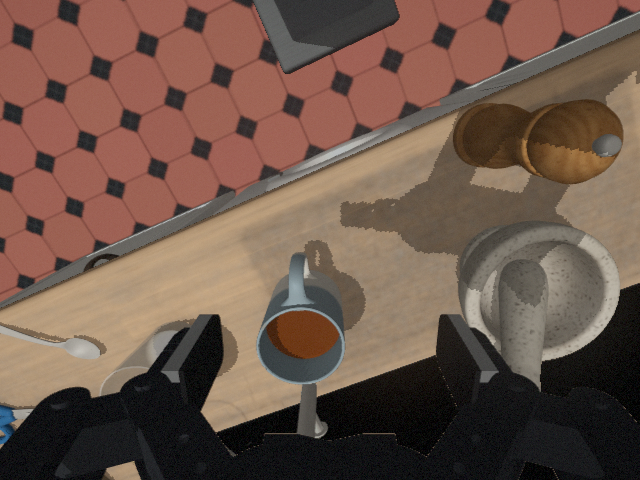

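The mug's rim is centred at about (300,343). Its handle rises almost straight up in the picture, with the upper arm at about (297,300) to (297,258). The tumbler is at left and the mill and mortar at right.

Run:
```python
from h import *
c=np.array([.5045,-.2053])
for n in ('w3','top0','side0'):
    s=load(n);P=cloud(s);Z=P[...,2];r=P[...,:2]-c;R=np.hypot(r[...,0],r[...,1]);A=np.degrees(np.arctan2(r[...,1],r[...,0]))
    k=(s['z_map']>0)&(Z>.02)&(Z<.1)&(abs(A-158)<25)&(R<.08)
    for z0 in (.02,.07):
        for lo,hi in ((.045,.053),(.053,.061),(.061,.067),(.067,.08)):
            m=k&(R>lo)&(R<hi)&(Z>z0)
            if m.sum()>3: print(n,z0,lo,m.sum(),'A min/mean/max',np.percentile(A[m],[3,50,97]).round(1),A[m].mean().round(2),'Rmax',R[m].max().round(4),'z',Z[m].min().round(3),Z[m].max().round(3))
```

```text
w3 0.02 0.045 172 A min/mean/max [151.4 157.3 167.6] 158.44 Rmax 0.053 z 0.02 0.086
w3 0.02 0.053 172 A min/mean/max [153.6 158.8 165.6] 159.07 Rmax 0.061 z 0.023 0.086
w3 0.02 0.061 159 A min/mean/max [154.2 159.5 165.2] 159.46 Rmax 0.0669 z 0.03 0.083
w3 0.02 0.067 240 A min/mean/max [154.7 159.3 164.5] 159.33 Rmax 0.0721 z 0.036 0.075
w3 0.07 0.045 141 A min/mean/max [151.3 159.2 167.7] 159.32 Rmax 0.053 z 0.081 0.086
w3 0.07 0.053 154 A min/mean/max [153.7 159.6 165.6] 159.6 Rmax 0.061 z 0.08 0.086
w3 0.07 0.061 153 A min/mean/max [154.3 159.5 165.2] 159.59 Rmax 0.0669 z 0.071 0.083
w3 0.07 0.067 39 A min/mean/max [155.5 159.7 163.6] 159.63 Rmax 0.069 z 0.07 0.075
top0 0.02 0.045 29 A min/mean/max [152.4 158.8 168.4] 159.27 Rmax 0.0528 z 0.021 0.089
top0 0.02 0.053 28 A min/mean/max [154.2 158.8 166.4] 159.54 Rmax 0.061 z 0.024 0.088
top0 0.02 0.061 19 A min/mean/max [155.2 158.5 165.3] 159.36 Rmax 0.0667 z 0.031 0.085
top0 0.02 0.067 11 A min/mean/max [155.6 160.4 164.9] 159.83 Rmax 0.0705 z 0.05 0.072
top0 0.07 0.045 22 A min/mean/max [152.1 159.9 168.9] 160.05 Rmax 0.0528 z 0.08 0.089
top0 0.07 0.053 20 A min/mean/max [154.6 160.7 166.5] 160.55 Rmax 0.061 z 0.075 0.088
top0 0.07 0.061 13 A min/mean/max [155.7 159.3 165.5] 160.31 Rmax 0.0667 z 0.07 0.085
side0 0.02 0.045 59 A min/mean/max [153.7 162.7 169.6] 162.75 Rmax 0.0528 z 0.023 0.089
side0 0.02 0.053 54 A min/mean/max [156.2 163.3 168. ] 162.84 Rmax 0.0609 z 0.023 0.089
side0 0.02 0.061 58 A min/mean/max [158.1 164.6 167.8] 163.95 Rmax 0.067 z 0.03 0.083
side0 0.02 0.067 36 A min/mean/max [158.7 164.  166.6] 163.41 Rmax 0.0708 z 0.042 0.073
side0 0.07 0.045 32 A min/mean/max [152.4 163.  169.4] 162.47 Rmax 0.0526 z 0.081 0.089
side0 0.07 0.053 29 A min/mean/max [156.3 163.3 167.7] 162.61 Rmax 0.0609 z 0.079 0.089
side0 0.07 0.061 28 A min/mean/max [157.9 163.  168.2] 163.18 Rmax 0.0669 z 0.07 0.083
```

servo_tool:
  rows:
    - [[15,46,0],0,1]
    - [[30,92,0],0,1]
    - [[45,138,0],0,1]
    - [[60,184,0],0,1]
    - [[75,230,0],-0.8,1]
    - [[90,276,0],-0.8,1]
    - [[105,322,0],-0.8,1]
    - [[120,368,0],-0.8,1]

```text
t: 2.95
tcp_pos: [0.4483, 0.2506, 0.4044]
tool_rot: [0.192, 0.981, -0.0, -0.0]
force: [0.2, -0.3, 0.6]
finger_gap: 0.998
```

servo_tool:
  rows:
    - [[6,15,0],0,1]
    - [[6,15,0],0,1]
    - [[6,15,0],0,1]
    - [[6,15,0],0,1]

```text
t: 3.35
tcp_pos: [0.4477, 0.2664, 0.4043]
tool_rot: [0.192, 0.981, -0.001, -0.001]
force: [-0.2, -0.6, 0.8]
finger_gap: 1.002
```

Run:
```python
from h import *
plan([.4528,.2737,.201],157.7)
```

```text
t 3.35 tcp [0.4477 0.2664 0.4043] yaw 157.88 tilt 0.12 gap 1.002 F [-0.2 -0.6  0.8]
shift [ -2.2   9.  203.3] turn 0.18
```

servo_tool:
  rows:
    - [[-2,9,30],0,1]
    - [[-2,9,65],0,1]
    - [[-2,9,100],0,1]
    - [[-2,9,130],0,1]
    - [[-2,9,155],0,1]
    - [[-2,9,170],0,1]
    - [[-2,9,170],0,1]
    - [[-2,9,170],0,1]

```text
t: 4.15
tcp_pos: [0.453, 0.2729, 0.2345]
tool_rot: [0.193, 0.981, -0.001, -0.001]
force: [-0.3, -1.0, 0.2]
finger_gap: 1.003
```

Run:
```python
from h import *
s=shot('wrist','w4')
plan([.4528,.2737,.201],157.7)
g=px_at_z(s,0,0,.05)
```

```text
t 4.2 tcp [0.4532 0.2732 0.2351] yaw 157.81 tilt 0.06 gap 1.0 F [-0.   0.7 -0.8]
shift [ 0.5  0.3 34.1] turn 0.11
```

View pics/w4.png

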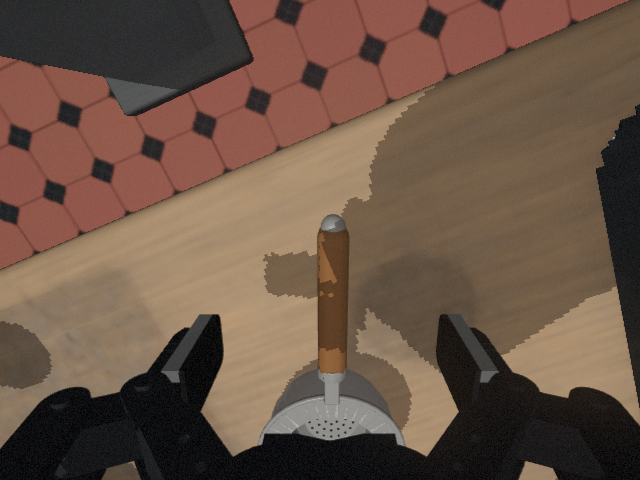

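The grip lies upright and centred at u≈332, between the pads at u≈205 and 455. I'll go down and close.

servo_tool:
  rows:
    - [[0,0,12],0,1]
    - [[0,0,24],0,1]
    - [[0,0,34],0,1]
    - [[0,0,34],0,1]
    - [[0,0,34],0,1]

```text
t: 4.7
tcp_pos: [0.453, 0.2732, 0.2005]
tool_rot: [0.192, 0.981, -0.001, -0.001]
force: [-0.2, 0.3, 0.7]
finger_gap: 1.0
```

servo_tool:
  rows:
    - [[0,0,0],0,0]
    - [[0,0,0],0,-0.4]
    - [[0,0,0],0,-1]
    - [[0,0,0],0,-1]
    - [[0,0,0],0,-1]
    - [[0,0,0],0,-1]
    - [[0,0,0],0,-1]
    - [[0,0,0],0,-1]
  force: 70

```text
t: 5.5
tcp_pos: [0.453, 0.2732, 0.2007]
tool_rot: [0.192, 0.981, -0.001, -0.0]
force: [-0.7, 0.5, 2.7]
finger_gap: 0.153
```

servo_tool:
  rows:
    - [[0,0,0],0,-1]
    - [[0,0,0],0,-1]
    - [[0,0,0],0,-1]

```text
t: 5.8
tcp_pos: [0.4531, 0.2732, 0.2007]
tool_rot: [0.192, 0.981, -0.001, -0.0]
force: [0.1, -0.5, 1.0]
finger_gap: 0.154
```

Run:
```python
from h import *
plan([.4528,.2737,.201],157.7); print(sense()['ft_torque'])
```

```text
t 5.8 tcp [0.4531 0.2732 0.2007] yaw 157.82 tilt 0.1 gap 0.154 F [ 0.1 -0.5  1. ]
shift [ 0.4  0.3 -0.3] turn 0.12
[ 0.01206177 -0.02998327  0.04251925]
```

servo_tool:
  rows:
    - [[0,0,-5],0,-1]
    - [[0,0,-12],0,-1]
    - [[0,0,-20],0,-1]
    - [[0,0,-30],0,-1]
    - [[0,0,-42],0,-1]
    - [[0,0,-54],0,-1]
    - [[0,0,-66],0,-1]
    - [[0,0,-78],0,-1]

```text
t: 6.6
tcp_pos: [0.4531, 0.2733, 0.28]
tool_rot: [0.192, 0.981, -0.001, -0.0]
force: [0.1, 0.4, -0.2]
finger_gap: 0.144
```

servo_tool:
  rows:
    - [[0,0,-20],0,-1]
    - [[0,0,-40],0,-1]
    - [[0,0,-60],0,-1]
    - [[0,0,-80],0,-1]
    - [[0,0,-100],0,-1]
    - [[0,0,-115],0,-1]
    - [[0,0,-125],0,-1]
    - [[0,0,-125],0,-1]

```text
t: 7.4
tcp_pos: [0.4533, 0.2736, 0.4067]
tool_rot: [0.192, 0.981, 0.0, 0.001]
force: [-0.2, 1.1, -0.6]
finger_gap: 0.15
```

```bash
cat >> h.py <<'E'
def strainer(s, yaw=157.8):
    """flange fit from cloud, near the held pose predicted by tcp"""
    st=sense(); t=st['tcp_pos']; a=np.radians(yaw); ux=np.array([np.cos(a),np.sin(a)])
    c0=t[:2]-.098*ux; zf=t[2]-.155-.034+.030
    P=cloud(s); R=np.hypot(P[...,0]-c0[0],P[...,1]-c0[1]); Z=P[...,2]
    m=(s['z_map']>0)&(R<.05)&(abs(Z-zf)<.02)&(R>.028); q=P[m]
    print('pred',c0.round(4),'zflange',round(zf,4),'n',len(q))
    if len(q)<50: return
    c,r=cv2.minEnclosingCircle((q[:,:2]*1000).astype(np.float32)); 
    A=np.c_[q[:,:2]-c0,np.ones(len(q))]; x=A*0; co=np.linalg.lstsq(A,q[:,2],rcond=None)[0]
    w=np.abs(A@co-q[:,2])<.003; co=np.linalg.lstsq(A[w],q[w,2],rcond=None)[0]
    sl=np.degrees(np.arctan(co[:2])); print('circle',np.round(c,1),round(r,1),'plane z',co[2].round(4),'slope deg along handle',(sl@ux).round(2),'across',(sl@[-ux[1],ux[0]]).round(2),'rms',np.std(A[w]@co-q[w,2]).round(4))
E
python3 - <<'E'
from h import *
plan([.4528,.2737,.404],157.7)
for n in ('top','side','wrist'): s=shot(n,n+'5'); print(n); strainer(s)
a=load('top5')['image'][150:310,120:440]; b=load('side5')['image'][60:300,180:420]
c=np.zeros((600,800,3),np.uint8); c[:300,:600]=cv2.resize(a,(600,300)); c[300:600,:400]=cv2.resize(b,(400,300)); c[300:,400:]=cv2.resize(load('wrist5')['image'],(400,300)); cv2.imwrite('pics/c5.png',c)
E
```

```text
t 7.4 tcp [0.4533 0.2736 0.4067] yaw 157.82 tilt 0.15 gap 0.15 F [-0.2  1.1 -0.6]
shift [ 0.5 -0.1  2.7] turn 0.12
top
pred [0.5438 0.2364] zflange 0.2466 n 768
circle [541.  238.3] 46.6 plane z 0.2477 slope deg along handle 0.09 across 0.05 rms 0.0014
side
pred [0.5436 0.2363] zflange 0.2458 n 379
circle [540.6 236.3] 45.3 plane z 0.2477 slope deg along handle 0.27 across 0.35 rms 0.0013
wrist
pred [0.5435 0.2363] zflange 0.2454 n 11
```

View pics/c5.png

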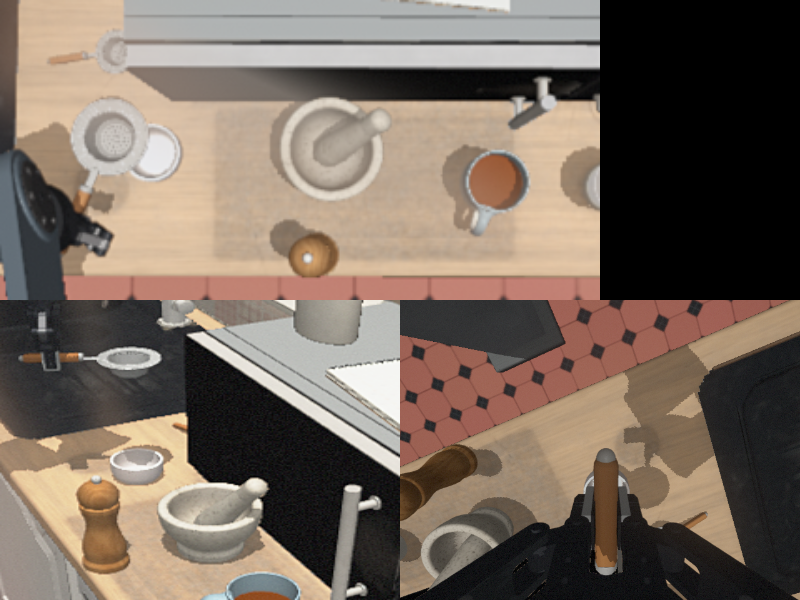

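servo_tool:
  rows:
    - [[-4,-13,0],0,-1]
    - [[-11,-36,0],-0.3,-1]
    - [[-19,-62,0],-0.6,-1]
    - [[-27,-88,0],-0.9,-1]
    - [[-35,-114,0],-1.2,-1]
    - [[-43,-140,0],-1.5,-1]
    - [[-51,-166,0],-1.9,-1]
    - [[-59,-192,0],-1.9,-1]

```text
t: 8.35
tcp_pos: [0.4341, 0.0716, 0.404]
tool_rot: [0.176, 0.984, -0.001, -0.002]
force: [-0.3, -0.5, -0.8]
finger_gap: 0.151
```

Run:
```python
from h import *
plan([.4126,-.1713,.400],159.7)
for n in ('top0','side0'):
    s=load(n);P=cloud(s);m=(s['z_map']>0)&(P[...,2]>.03)&(P[...,2]<.35)&(P[...,0]>.55)&(P[...,0]<.65)&(abs(P[...,1]+.22)<.09)
    q=P[m]; print(n,len(q),np.percentile(q[:,0],[0,1,5,20]) , q[np.argsort(q[:,0])[:5]].round(3).tolist())
```

```text
t 8.35 tcp [0.4341 0.0716 0.404 ] yaw 159.72 tilt 0.28 gap 0.151 F [-0.3 -0.5 -0.8]
shift [ -64.1 -235.3    4.5] turn 0.02
top0 3275 [0.57352421 0.57433149 0.5838798  0.61223906] [[0.574, -0.235, 0.113], [0.574, -0.236, 0.134], [0.574, -0.237, 0.174], [0.574, -0.234, 0.193], [0.574, -0.234, 0.247]]
side0 9070 [0.57181593 0.57374434 0.57706073 0.61111473] [[0.572, -0.24, 0.193], [0.572, -0.236, 0.22], [0.572, -0.237, 0.074], [0.572, -0.236, 0.148], [0.572, -0.235, 0.174]]
```

servo_tool:
  rows:
    - [[-9,-32,0],0,-1]
    - [[-18,-64,0],0,-1]
    - [[-27,-97,0],0,-1]
    - [[-36,-130,0],0,-1]
    - [[-45,-163,0],0,-1]
    - [[-53,-194,0],0,-1]
    - [[-59,-218,0],0,-1]
    - [[-63,-232,0],0,-1]

```text
t: 9.15
tcp_pos: [0.4118, -0.17, 0.4039]
tool_rot: [0.177, 0.984, -0.001, -0.003]
force: [-0.4, 1.0, -1.3]
finger_gap: 0.15
```

servo_tool:
  rows:
    - [[-1,-3,0],0,-1]
    - [[-1,-3,0],0,-1]
    - [[-1,-3,0],0,-1]
    - [[-1,-3,0],0,-1]

```text
t: 9.55
tcp_pos: [0.4117, -0.172, 0.4038]
tool_rot: [0.177, 0.984, -0.001, -0.003]
force: [-0.2, 0.7, -1.5]
finger_gap: 0.149
```

Run:
```python
from h import *
plan([.4126,-.1713,.296],159.7)
for n in ('top','side'): s=shot(n,n+'6'); print(n); strainer(s,159.7)
```

```text
t 9.55 tcp [ 0.4117 -0.172   0.4038] yaw 159.66 tilt 0.38 gap 0.149 F [-0.2  0.7 -1.5]
shift [ -1.3   1.4 107.8] turn -0.04
top
pred [ 0.5036 -0.2061] zflange 0.2448 n 596
circle [ 503.4 -207. ] 41.7 plane z 0.2438 slope deg along handle 0.46 across 0.01 rms 0.0014
side
pred [ 0.5037 -0.2062] zflange 0.2449 n 785
circle [ 499.7 -204.7] 45.7 plane z 0.2455 slope deg along handle 0.56 across 0.27 rms 0.0011
```

servo_tool:
  rows:
    - [[-1,1,12],0,-1]
    - [[-1,1,26],0,-1]
    - [[-1,1,40],0,-1]
    - [[-1,1,54],0,-1]
    - [[-1,1,68],0,-1]
    - [[-1,1,80],0,-1]
    - [[-1,1,88],0,-1]
    - [[-1,1,92],0,-1]

```text
t: 10.45
tcp_pos: [0.4126, -0.1714, 0.3114]
tool_rot: [0.176, 0.984, -0.001, -0.003]
force: [0.8, -0.2, -1.2]
finger_gap: 0.144
```

servo_tool:
  rows:
    - [[0,0,2],0,-1]
    - [[0,0,2],0,-1]
    - [[0,0,2],0,-1]

```text
t: 10.75
tcp_pos: [0.4127, -0.1714, 0.3097]
tool_rot: [0.176, 0.984, -0.001, -0.003]
force: [-0.1, 0.0, -0.8]
finger_gap: 0.149
```

Run:
```python
from h import *
plan([.4126,-.1713,.296],159.7)
for n in ('top','side','wrist'): s=shot(n,n+'7'); print(n); strainer(s,159.7)
a=load('top7')['image'][200:300,330:450]; b=load('side7')['image'][210:360,260:440]
c=np.zeros((600,800,3),np.uint8); c[:300,:360]=cv2.resize(a,(360,300)); c[300:600,:360]=cv2.resize(b,(360,300)); c[300:,400:]=cv2.resize(load('wrist7')['image'],(400,300)); cv2.imwrite('pics/c7.png',c)
```

```text
t 10.75 tcp [ 0.4127 -0.1714  0.3097] yaw 159.72 tilt 0.36 gap 0.149 F [-0.1  0.  -0.8]
shift [ 0.   0.1 13.7] turn 0.02
top
pred [ 0.5046 -0.2054] zflange 0.1508 n 529
circle [ 504.5 -206.2] 41.9 plane z 0.1497 slope deg along handle 0.79 across 0.08 rms 0.0015
side
pred [ 0.5046 -0.2054] zflange 0.1508 n 754
circle [ 501.3 -203.7] 45.8 plane z 0.1514 slope deg along handle 0.45 across 0.15 rms 0.0012
wrist
pred [ 0.5046 -0.2055] zflange 0.1507 n 10
```

View pics/c7.png

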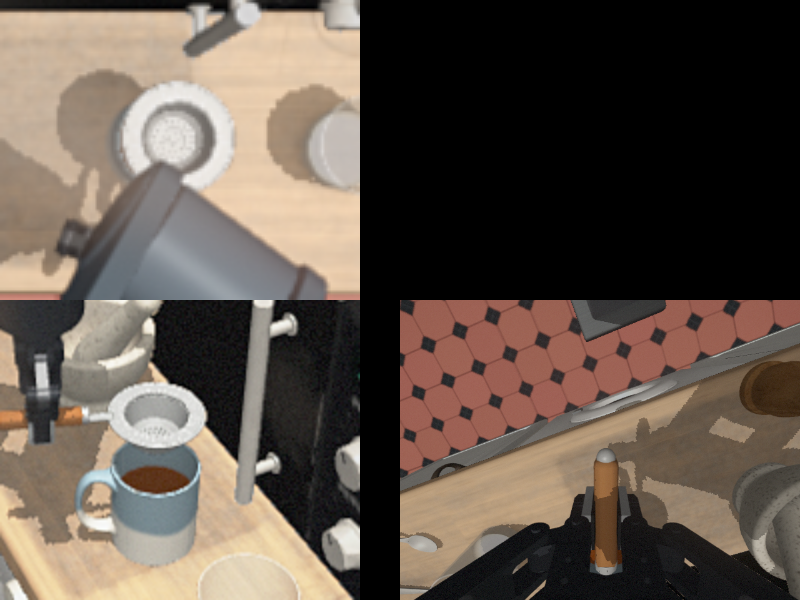

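The strainer hangs level and centred above the mug, and its handle lies along the mug's handle (crop, bottom left). The last 13 mm down will leave the 15 mm gap.

servo_tool:
  rows:
    - [[0,0,4],0,-1]
    - [[0,0,8],0,-1]
    - [[0,0,11],0,-1]
    - [[0,0,13],0,-1]
    - [[0,0,13],0,-1]
    - [[0,0,13],0,-1]
    - [[0,0,13],0,-1]
    - [[0,0,13],0,-1]

```text
t: 11.7
tcp_pos: [0.4126, -0.1715, 0.2968]
tool_rot: [0.176, 0.984, -0.001, -0.003]
force: [-0.5, -0.3, -0.8]
finger_gap: 0.15
```

Run:
```python
from h import *
plan([.4126,-.1713,.296],159.7); print('qd',abs(sense()['qd']).max())
for n in ('top','side'):
    s=shot(n,n+'8'); print(n); strainer(s,159.7)
    P=cloud(s); 
s=load('side8');P=cloud(s);Z=P[...,2];ok=s['z_map']>0
r=P[...,:2]-np.array([.5045,-.2053]);R=np.hypot(r[...,0],r[...,1])
q=P[ok&(R<.042)&(R>.034)&(Z>.05)&(Z<.0925)]; 
A=np.c_[2*q[:,:2],np.ones(len(q))];x=np.linalg.lstsq(A,(q[:,:2]**2).sum(1),rcond=None)[0];print('mug wall centre now',x[:2].round(4))
for n0,n1 in (('side0','side8'),):
    a,b=load(n0),load(n1)
    for nm,(u0,u1,v0,v1) in dict(mill=(228,258,235,280),mortar=(275,335,240,270),tumb=(358,410,370,405),mugbase=(318,358,318,340)).items():
        print(nm,'diff',cv2.absdiff(a['image'][v0:v1,u0:u1],b['image'][v0:v1,u0:u1]).mean().round(2))
cv2.imwrite('pics/c8.png',cv2.resize(s['image'][200:410,220:430],(600,600),interpolation=cv2.INTER_CUBIC))
```

```text
t 11.7 tcp [ 0.4126 -0.1715  0.2968] yaw 159.71 tilt 0.34 gap 0.15 F [-0.5 -0.3 -0.8]
shift [0.1 0.2 0.8] turn 0.01
qd 0.0005618588950323358
top
pred [ 0.5045 -0.2055] zflange 0.1378 n 509
circle [ 504.6 -206.6] 42.1 plane z 0.137 slope deg along handle 0.74 across -0.03 rms 0.0015
side
pred [ 0.5045 -0.2055] zflange 0.1378 n 752
circle [ 500.8 -204.2] 45.8 plane z 0.1385 slope deg along handle 0.47 across 0.32 rms 0.0012
mug wall centre now [ 0.5046 -0.2071]
mill diff 25.17
mortar diff 38.87
tumb diff 2.12
mugbase diff 2.46
```

View pics/c8.png

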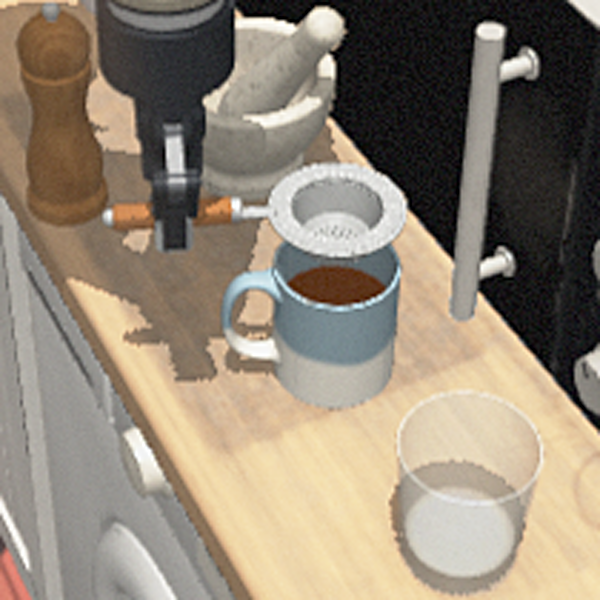

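Run:
```python
from h import *
a,b=load('side0'),load('side8')
for nm,(u0,u1,v0,v1) in dict(mill=(228,246,205,280),mortar=(300,340,205,230),tumb=(358,410,340,405),mugbase=(318,358,318,340)).items():
    print(nm,'median |dz| mm',np.median(abs(a['z_map'][v0:v1,u0:u1]-b['z_map'][v0:v1,u0:u1]))*1e3)
print(sign_off())
```

```text
mill median |dz| mm 2.1589994
mortar median |dz| mm 2.5766492
tumb median |dz| mm 1.6187727
mugbase median |dz| mm 1.9139051
the job is handed in; nothing more can be done
None
```

I took the larger strainer by its wooden grip and lifted it straight out of the drip cup. I carried it over the mortar and pepper mill with its underside about 0.21 m up, roughly 40 mm above their tops. I handed in at about 12 s with it still held at rest over the mug beside the tumbler.

**Last checks:**
- **Centring:** the strainer's axis is about (0.5045, −0.2055) by the arm's own position, and the mug mouth measured (0.5045, −0.2053). The top camera put the flange about 1 mm from there. The side camera's flange fit came out about 4 mm off; that fit also took in part of the handle (radius 46 mm instead of 41), so I did not rely on it.
- **Height:** the underside is about 107 mm above the worktop, so about 15 mm above the rim. The cameras gave 106.5–108 mm.
- **Handle direction:** the strainer's handle is at 159.7°. The mug's handle measured 159.6–160.5° in the close and top views. The side view read about 163°, but it sees only one side of the handle.
- **Level:** the strainer is tilted about 0.5° along its handle (0.34–0.74° depending on the measurement), basket side slightly low.
- **Rest and contact:** the joints were still and the wrist force was about 1 N. The strainer did not touch the mug.
- **Other objects:** depth for the mug, tumbler, mill and mortar matched the start within about 2–3 mm, which is roughly the camera noise. A plain image comparison of the mill and mortar did differ. I put that down to the arm and its shadow being in view.

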